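# Tip the slotted blank down for marking out and hold it

### The arm

A 6-joint arm with a two-finger parallel gripper is mounted at the origin on the work surface. World frame = base frame: x ahead of the robot, y to its left, z up, the work surface at z = 0. Lengths are in m, angles in rad, forces in N, time in s.
With the tool pointing down it reaches from about 0.35 to 0.775 m from the base axis. Payload 7.3 kg.
Tool frame: the origin (TCP) lies at the very end of the fingers, on their centre line; the grasp point (between the pads) lies 19 mm behind it; z points along the fingers, x is the direction in which the jaws open and shut, and the axes are right-handed (so a half turn about z gives the same grasp; the last joint's range is limited). The gripper opens to 92 mm and grips with 3 to 60 N. Pads are 19 mm wide; open, the fingers measure 130 mm over their backs; the gripper's body (75 mm by 190 mm) begins 47 mm behind the grasp point.
Start: joints at [-1.454, 0.342, 1.524, -0, 1.275, -0.146], TCP at [0.136, -0.507, 0.227] pointing down, gripper open.
Joint ranges: [-2.53, 2.53], [-0.77, 2.02], [0.04, 2.7], [-1, 4.14], [0.28, 2.66], [-3.11, 3.11]. Speed limits (rad/s): [2.57, 2.57, 3.14, 3.14, 3.14, 3.14].

### API

Orientations are given as [roll, pitch, yaw] about the fixed x, y, z axes, in that order (R = Rz(yaw) Ry(pitch) Rx(roll)).
In Python, from cell import robot, read_camera, nets gives the robot as it stands. The module is installed in compiled form; this text tells all that it offers.
- The arm moves only by the tool carry_out, never from a script. Its arguments are lists of equal length, an entry for each row: "translation": the shift along the tool's x, y, z in m, a list of three; "turn": the turn, a rotation vector about the tool's x, y, z in rad, a list of three; "gripper": the gripper's target within -1 to 1 (shut at 1, half-way at 0, fully open at -1). A call has 1 to 10 rows; each row shifts and turns the commanded pose from where the row before left it, along the tool's axes as they then stand; what a row does not reach is not made up. A row lasts 1/10 s, in which the tool goes at most 50 mm and 8.59 degrees, less where a joint would pass 70% of its speed; a pose out of reach is approached as far as the arm can. A call with a gripper value outside its range is refused whole. The fingers move at their own pace and stop on an object; "squeeze" is the grip in N (left out, the last holds). Time passes only in rows, so rows that do not move let the fingers close. It gives the time, the measured TCP pose, the force and the opening at its end, in the units of the state.
- robot.observe(): the state, without advancing time (a new reading comes with each control period).
- read_camera(name): name is "scene" or "top" or "wrist"; returns a dict with "img" (420x560x3 uint8, red, green, blue), "fx", "fy", "cx", "cy" (pixels), "distortion" ([k1, k2, p1, p2, k3] as OpenCV has them; the pictures are not rectified), "world_from_camera" (4x4, takes a point from camera to world coordinates). Camera axes: x right, y down, z forward; pixel columns grow to the right and rows downward; lengths in m; the calibration is good to about 2 mm. A picture is of the moment at which its call begins. There is no depth.
- robot.hand_in(): hands the job in, once; it reports no verdict.
Trained networks look in a picture, given as the dict that the camera call returned (one of the last four; its "shot" number tells which), for a name from the list of things; names that differ only in an ending like _2 or _b are one class to them, and where a whole thing is asked for, a point or a joint stands for the part that bears it (a point fixed in the world has none). Each returns a list of dicts, best first, with "score" (0 to 1); they miss things now and then, are a little off and sometimes report something else, mostly with a low value. They report only what shows in the picture. A call takes as long as a camera call. They do not tell look-alikes from the thing itself.
- nets.regions_of(picture, name): "region" (420x560 bool, what is visible of it) and "pixel" ([column, row] in pixels, amid what is visible of it).
- nets.tip_of(picture, name): "pixel" ([column, row] in pixels: a listed point, or the origin of a listed thing).
The state is a dict: "time": time; "qpos": joint angles; "qvel": joint speeds; "joint_efforts": joint torques, N m; "tool_pos": TCP position; "tool_rot": TCP orientation; "contact_force": force on the tool from outside, world axes, zero at the start; "torque": the same for the moment, N m; "opening": finger opening in m.
Only numpy, scipy, OpenCV 4.12 (cv2) and the standard library are available. Lean on these libraries where they do the work, as an engineer would, in place of code of your own. Each camera call takes 0.05 s, during which the arm holds its last target. There are 200 camera calls.

### The job

On the marking-out plate two steel blanks stand on end, each at the near end of a chalked rectangle. With the fingertips tip the taller one, with the slot, over so that it lies flat wholly inside the chalk lines of the rectangle it stands in, without picking it up; leave the other blank standing and everything else where it is. Then press down on the lying blank with the fingertips and finish like that, still holding it down on the plate firmly enough to be marked.

Things in the scene. Friction and masses are not known exactly. Their poses are not given: they have to be found in the camera images.
- plate: cast-iron marking-out plate, fixed on the bench, 340 (its x) x 300 (its y) mm, flat top 45 mm above the bench; origin in the middle of its underside, z up, yaw within 0.9 rad. Two rectangles, 145 (its x) x 92 (its y) mm, are chalked side by side on its top in 2.5 mm lines. A standing blank has to fall towards its +x
- bay_left (a point): middle of the chalked rectangle on the plate's +y side, on the plate's top, axes as the plate's: the lines run at 72.5 mm along x and 46 mm along y either side of it
- bay_right (a point): middle of the chalked rectangle on the plate's -y side, likewise, 124 mm from the other
- slotted: rusty steel blank to tip over, 0.6 to 0.75 kg, 15 thick (its x) x 64 wide (its y) x 100 tall (its z) mm, on end inside the near (plate -x) end of a rectangle, broad faces across the plate's x. Upright 18 mm slot through it, 18 to 56 mm above the foot, solid above. Origin: middle of its foot, z to its head. Pushed high on a broad face it falls once its top is over by some 15 mm; pushed low it slides
- slotted_foot_a (a point): foot corner of the slotted blank at +32 mm along its y, at mid-thickness
- slotted_foot_b (a point): foot corner at -32 mm along its y, at mid-thickness
- slotted_head_a (a point): head corner (100 mm from the foot) at +32 mm along its y, at mid-thickness
- slotted_head_b (a point): head corner (100 mm from the foot) at -32 mm along its y, at mid-thickness
- plain: the other rusty blank, without slot, 15 x 64 x 80 tall mm, standing likewise in the other rectangle; origin in the middle of its foot; to be left standing
- block: ground steel setting block with holes, 25 x 50 x 75 tall mm, standing at the far end of the plate; origin under its centre
- square: small engineer's square lying at the far end of the plate, stock 75 x 16 x 16 mm (origin under its centre), blade 20 wide reaching 113 mm along its +y
- marker: red and black marker pen, 135 mm long, 16 mm thick, lying across the near end of the plate; origin under its middle
- torch: metal pen torch, 150 mm long, 24 mm thick, lying on the bench; origin under its middle
- hammer: ball-peen hammer, 310 mm long, lying on the bench; origin under the handle's front part
- dye: round tin, 72 mm across, 85 mm tall, standing on the bench; origin under its centre
- punch: centre punch, 120 mm long, 14 mm thick, lying on the bench; origin under its middle
There are look-alikes about, which are no part of the job. Leave any orange or turquoise look-alike of the slotted alone.

How it is judged:
At the end, for the whole second after the job is handed in: the slotted blank lies flat (within 3 degrees) and still on the plate, all four corners inside the lines of the rectangle it stood in; the fingers press on it (over 2 N) so that with its weight it bears on the plate with over 8.5 N; the plain blank stands upright (angle between slotted's own z axis and vertical between 1.52 and 1.62 rad and ((x of slotted_foot_a in the frame of bay_left between -0.0725 and 0.0725 m and y of slotted_foot_a in the frame of bay_left between -0.046 and 0.046 m and x of slotted_foot_b in the frame of bay_left between -0.0725 and 0.0725 m and y of slotted_foot_b in the frame of bay_left between -0.046 and 0.046 m and x of slotted_head_a in the frame of bay_left between -0.0725 and 0.0725 m and y of slotted_head_a in the frame of bay_left between -0.046 and 0.046 m and x of slotted_head_b in the frame of bay_left between -0.0725 and 0.0725 m and y of slotted_head_b in the frame of bay_left between -0.046 and 0.046 m) or (x of slotted_foot_a in the frame of bay_right between -0.0725 and 0.0725 m and y of slotted_foot_a in the frame of bay_right between -0.046 and 0.046 m and x of slotted_foot_b in the frame of bay_right between -0.0725 and 0.0725 m and y of slotted_foot_b in the frame of bay_right between -0.046 and 0.046 m and x of slotted_head_a in the frame of bay_right between -0.0725 and 0.0725 m and y of slotted_head_a in the frame of bay_right between -0.046 and 0.046 m and x of slotted_head_b in the frame of bay_right between -0.0725 and 0.0725 m and y of slotted_head_b in the frame of bay_right between -0.046 and 0.046 m)) and distance of slotted from where it was at the start of the episode below 0.08 m and height (world z) of slotted below 0.058 m and linear speed of slotted below 0.02 m/s and contact force between the fingers and slotted above 2 N and contact force between slotted and plate above 8.5 N and angle between plain's own z axis and vertical below 0.05 rad); the arm keeps its last pose, push and grip.
It fails at once if the slotted blank is lifted: its foot rises more than about 15 mm off the plate (height (world z) of slotted above 0.0685 m).
It fails at once if the plain blank is knocked over or pushed more than 10 mm (distance of plain from where it was at the start of the episode above 0.01 m or angle between plain's own z axis and vertical above 0.3 rad).
It fails at once if another thing is pushed more than 15 mm, or the setting block or the tin is tipped (distance of any of block, square, marker, torch, hammer, dye, punch from where it was at the start of the episode above 0.015 m or angle between any of block, dye's own z axis and vertical above 0.3 rad).
It also fails if it takes over 32 s, if anything falls off the work surface, if the arm or the gripper's body presses on something with over 40 N, if the wrist force passes 120 N, or if a joint passes its speed limit or range.

## Working session

There is one attempt and no reset: what is moved stays moved. The work goes in short steps, Python scripts to look and compute and a tool call to move; the robot and the scene stay as the last step left them, time stands still between calls to the robot, and variables do not carry over. Pictures are saved under pics/ and viewed, about 8 in all and at most 12, crops included, and the job is handed in when it is done.

Besides the shell and the picture viewer there is one more tool, called as name(argument=value, ...), one argument or row to a line, values as JSON. carry_out: Moves the arm, as the interface text tells. Its arguments: {"type":"object","properties":{"translation":{"type":"array","items":{"type":"array","items":{"type":"number"}}},"turn":{"type":"array","items":{"type":"array","items":{"type":"number"}}},"gripper":{"type":"array","items":{"type":"number"}},"squeeze":{"type":"number"}},"required":["translation","turn","gripper"]}

```bash
mkdir -p pics
cat > h.py <<'E'
import numpy as np, cv2
from cell import robot, read_camera, nets
def save(n,img): cv2.imwrite('pics/'+n+'.png',cv2.cvtColor(img,cv2.COLOR_RGB2BGR))
def K(c): return np.array([[c['fx'],0,c['cx']],[0,c['fy'],c['cy']],[0,0,1]])
def plane(c,px,z):
    p=cv2.undistortPoints(np.array(px,float).reshape(-1,1,2),K(c),np.array(c['distortion'],float)).reshape(-1,2)
    T=np.array(c['world_from_camera']); d=np.c_[p,np.ones(len(p))]@T[:3,:3].T; o=T[:3,3]
    return o+d*((z-o[2])/d[:,2])[:,None]
def proj(c,P):
    T=np.linalg.inv(np.array(c['world_from_camera'])); 
    return cv2.projectPoints(np.array(P,float).reshape(-1,1,3),cv2.Rodrigues(T[:3,:3])[0],T[:3,3],K(c),np.array(c['distortion'],float))[0].reshape(-1,2)
E
python3 - <<'E'
from h import *
np.set_printoptions(precision=4,suppress=True)
s=robot.observe(); print(s['time'],s['tool_pos'],s['tool_rot'],s['opening'])
cs={n:read_camera(n) for n in('top','scene')}
save('a',np.hstack([cs['top']['img']])) ; save('b',cs['scene']['img'])
for n,c in cs.items():
    print(n,np.array(c['world_from_camera'])[:3,3])
    for nm in['slotted','plain','plate','bay_left','bay_right','slotted_foot_a','slotted_head_a','marker','block','square']:
        for r in nets.tip_of(c,nm)[:4]: print(nm,round(r['score'],2),np.round(r['pixel']),plane(c,r['pixel'],.145 if 'head' in nm else (0 if nm=='plate' else .045))[0])
E
```

```text
0.0 [ 0.1364 -0.5066  0.226 ] [-3.1414  0.0015 -1.308 ] 0.09173368698640676
top [0.39   0.0199 1.4821]
slotted 0.7 [298. 282.] [ 0.3653 -0.0553  0.045 ]
slotted 0.68 [344. 248.] [ 0.4575 -0.1884  0.045 ]
slotted 0.66 [414. 192.] [ 0.6176 -0.3959  0.045 ]
slotted 0.54 [291. 216.] [ 0.5506 -0.0386  0.045 ]
plain 0.68 [438. 261.] [ 0.4185 -0.4537  0.045 ]
plain 0.65 [245. 220.] [0.542  0.0944 0.045 ]
plate 0.62 [268. 198.] [0.6103 0.0254 0.    ]
bay_left 0.62 [246. 202.] [0.594  0.0909 0.045 ]
bay_right 0.68 [292. 197.] [ 0.6056 -0.0416  0.045 ]
slotted_foot_a 0.87 [365. 183.] [ 0.6452 -0.2536  0.045 ]
slotted_foot_a 0.81 [340. 237.] [ 0.4895 -0.1783  0.045 ]
slotted_foot_a 0.7 [352. 261.] [ 0.4215 -0.21    0.045 ]
slotted_foot_a 0.64 [367. 214.] [ 0.5546 -0.2578  0.045 ]
slotted_head_a 0.82 [369. 173.] [ 0.6536 -0.2471  0.145 ]
slotted_head_a 0.71 [292. 281.] [ 0.3683 -0.033   0.145 ]
slotted_head_a 0.68 [306. 210.] [ 0.5553 -0.0746  0.145 ]
slotted_head_a 0.67 [311. 288.] [ 0.3494 -0.084   0.145 ]
marker 0.48 [266. 247.] [0.4643 0.0327 0.045 ]
block 0.68 [237. 158.] [0.7227 0.1149 0.0
[... 435 characters left out ...]
_right 0.95 [276. 227.] [ 0.598  -0.0398  0.045 ]
slotted_foot_a 0.84 [227. 192.] [ 0.3762 -0.0944  0.045 ]
slotted_foot_a 0.8 [213. 263.] [ 0.5885 -0.2821  0.045 ]
slotted_foot_a 0.75 [234. 281.] [ 0.678  -0.2616  0.045 ]
slotted_foot_a 0.73 [222. 232.] [ 0.5087 -0.1976  0.045 ]
slotted_head_a 0.94 [224. 236.] [ 0.5808 -0.2246  0.145 ]
slotted_head_a 0.83 [258. 202.] [ 0.5412 -0.0706  0.145 ]
slotted_head_a 0.82 [232. 268.] [ 0.686  -0.2637  0.145 ]
slotted_head_a 0.8 [220. 218.] [ 0.5195 -0.1987  0.145 ]
marker 0.52 [270. 189.] [0.4556 0.037  0.045 ]
block 0.82 [338. 227.] [0.7212 0.1244 0.045 ]
block 0.29 [294. 200.] [0.5451 0.0781 0.045 ]
square 0.58 [298. 260.] [ 0.7374 -0.0598  0.045 ]
```

Run:
```python
import cv2
a=cv2.imread('pics/a.png')[140:310,170:450]; b=cv2.imread('pics/b.png')[150:310,180:460]
cv2.imwrite('pics/c.png',cv2.resize(a,(800,486),interpolation=3)); cv2.imwrite('pics/d.png',cv2.resize(b,(800,457),interpolation=3))
```

```text
(no output)
```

View pics/c.png

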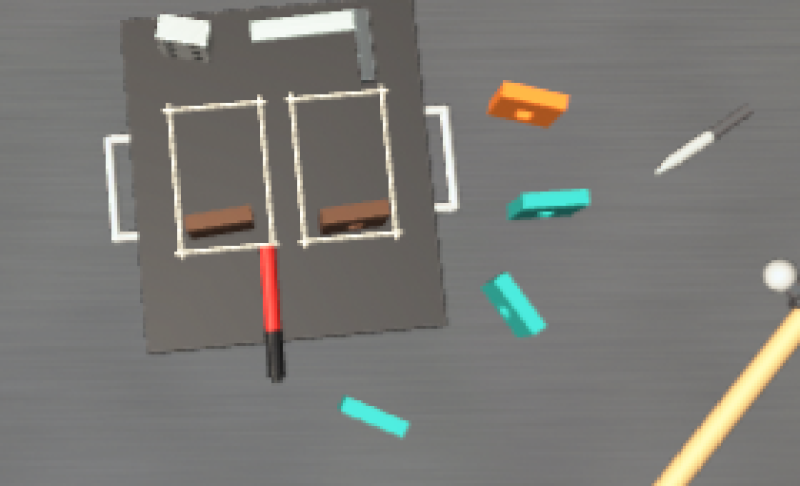

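View pics/d.png

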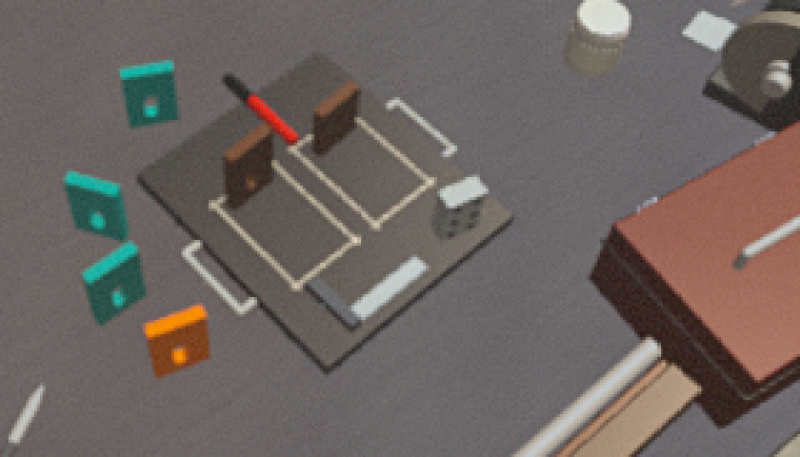

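The slotted blank (brown, hole visible) is in the right bay at about (294,216) in the top image; the plain one is in the left bay at (247,218). The pen lies near bay_left's near right corner. The orange and turquoise look-alikes stand off the plate.

Run:
```python
from h import *
np.set_printoptions(precision=4,suppress=True)
c=read_camera('top'); s=read_camera('scene')
q=np.array([[290,98],[383,90],[398,233],[304,243]])/2.857+[170,140]
A=plane(c,q,.045); print('bayR top cam',A[:,:2],A.mean(0)) 
q2=np.array([[357,240],[296,286],[214,205]])/2.857+[180,150]
print('scene cam',plane(s,q2,.045)[:,:2])
u=(A[0]+A[1]-A[2]-A[3])[:2]; print('yaw',np.arctan2(u[1],u[0]),np.linalg.norm(u)/2)
# blank head from both
hq=np.array([[320,210],[386,201],[389,213],[321,222]])/2.857+[170,140]
H=plane(c,hq,.145); print('head top',H[:,:2],H.mean(0))
hs=np.array([[224,160],[271,125]])/2.857+[180,150]; print('scene head near-ish edge',plane(s,hs,.145)[:,:2])
for n,cam in(('top',c),('scene',s)):
    for nm in('slotted','slotted_head_a','slotted_foot_a','plain'):
        for r in nets.tip_of(cam,nm):
            p=plane(cam,r['pixel'],.145 if 'head' in nm else .045)[0]
            if abs(p[0]-.55)<.06 and -.11<p[1]<.14: print(n,nm,r['score'],p)
    for r in nets.regions_of(cam,'slotted')+nets.regions_of(cam,'marker'):
        print(n,'reg',r['score'],r['pixel'],plane(cam,[r['pixel']],.06)[0], r['region'].sum())
```

```text
bayR top cam [[ 0.674   0.0156]
 [ 0.681  -0.0788]
 [ 0.535  -0.0908]
 [ 0.5262  0.0036]] [ 0.6041 -0.0376  0.045 ]
scene cam [[ 0.6771  0.0185]
 [ 0.6836 -0.0749]
 [ 0.5391 -0.0868]]
yaw 0.08144637718877897 0.14734520347461702
head top [[ 0.5475 -0.0107]
 [ 0.5552 -0.0725]
 [ 0.5438 -0.0751]
 [ 0.5362 -0.0114]] [ 0.5457 -0.0424  0.145 ]
scene head near-ish edge [[ 0.5534 -0.0784]
 [ 0.5451 -0.0077]]
top slotted 0.64 [ 0.5442 -0.0382  0.045 ]
top slotted_head_a 0.66 [ 0.5433 -0.0044  0.145 ]
top slotted_head_a 0.63 [ 0.5525 -0.0773  0.145 ]
top slotted_foot_a 0.69 [ 0.5494 -0.0655  0.045 ]
top slotted_foot_a 0.56 [ 0.545  -0.0064  0.045 ]
top plain 0.75 [0.5426 0.0952 0.045 ]
top reg 0.84 [354.0, 173.5] [ 0.6703 -0.221   0.06  ] 299
top reg 0.67 [298.7, 284.0] [ 0.3589 -0.056   0.06  ] 120
top reg 0.62 [348.7, 245.3] [ 0.4648 -0.1992  0.06  ] 247
top reg 0.57 [292.5, 214.4] [ 0.5546 -0.0424  0.06  ] 203
top reg 0.53 [360.4, 209.8] [ 0.5651 -0.2357  0.06  ] 219
top reg 0.67 [267.8, 243.1] [0.4741 0.0288 0.06  ] 272
scene slotted 0.8 [ 0.5524 -0.0356  0.045 ]
scene slotted_head_a 0.79 [ 0.5403 -0.0035  0.145 ]
scene slotted_head_a 0.73 [ 0.5495 -0.0784  0.145 ]
scene slotted_foot_a 0.87 [ 0.5482 -0.0092  0.045 ]
scene slotted_foot_a 0.6 [ 0.5498 -0.0713  0.045 ]
scene slotted_foot_a 0.39 [0.5309 0.0817 0.045 ]
scene plain 0.75 [0.5317 0.0873 0.045 ]
scene reg 0.87 [243.5, 268.9] [ 0.6693 -0.2191  0.06  ] 431
scene reg 0.66 [270.3, 207.2] [ 0.53   -0.0157  0.06  ] 369
scene reg 0.61 [217.7, 250.3] [ 0.5666 -0.2483  0.06  ] 368
scene reg 0.54 [232.1, 181.3] [ 0.357  -0.0585  0.06  ] 388
scene reg 0.58 [269.2, 188.6] [0.4624 0.0287 0.06  ] 112
```

carry_out(
  translation=[
    [0,0,0],
    [0,0,0],
    [-0.03,-0.029,0],
    [-0.03,-0.029,0],
    [-0.03,-0.029,0],
    [-0.03,-0.029,0],
    [-0.03,-0.029,0],
    [-0.03,-0.029,0],
    [-0.03,-0.029,0],
    [-0.03,-0.029,0],
  ],
  turn=[
    [0,0,0.08],
    [0,0,0.083],
    [0,0,0],
    [0,0,0],
    [0,0,0],
    [0,0,0],
    [0,0,0],
    [0,0,0],
    [0,0,0],
    [0,0,0],
  ],
  gripper=[1,1,1,1,1,1,1,1,1,1],
  squeeze=20,
)

```text
time: 2.8
tool_pos: [0.3442, -0.2437, 0.227]
tool_rot: [-3.141, -0.001, -1.471]
contact_force: [0.2, -0.6, -0.5]
opening: 0.0162
```

carry_out(
  translation=[
    [-0.03,-0.029,0],
    [-0.03,-0.029,0],
    [-0.03,-0.029,0],
    [-0.03,-0.029,0],
    [-0.03,-0.029,0],
    [-0.03,-0.029,0],
    [0,0,0],
    [0,0,0],
  ],
  turn=[
    [0,0,0],
    [0,0,0],
    [0,0,0],
    [0,0,0],
    [0,0,0],
    [0,0,0],
    [0,0,0],
    [0,0,0],
  ],
  gripper=[1,1,1,1,1,1,1,1],
)

```text
time: 3.6
tool_pos: [0.4985, -0.048, 0.2264]
tool_rot: [3.141, -0.0, -1.469]
contact_force: [0.2, -0.1, -0.8]
opening: 0.0007
```

Run:
```python
from h import *
np.set_printoptions(precision=4,suppress=True)
w=read_camera('wrist'); save('e',w['img']); print(np.array(w['world_from_camera']))
for nm in('slotted','slotted_head_a','slotted_foot_a','bay_right'):
    for r in nets.tip_of(w,nm): print(nm,r['score'],r['pixel'],plane(w,r['pixel'],.145 if 'head' in nm else .045)[0])
```

```text
[[ 0.1028 -0.9455 -0.3089  0.5838]
 [-0.9947 -0.0978 -0.0316 -0.0402]
 [-0.0003  0.3106 -0.9506  0.3848]
 [ 0.      0.      0.      1.    ]]
slotted 0.95 [280.8, 139.9] [ 0.5481 -0.0433  0.045 ]
slotted 0.9 [404.5, 220.7] [ 0.4774 -0.1834  0.045 ]
slotted 0.83 [456.1, 139.7] [ 0.5664 -0.2161  0.045 ]
slotted 0.7 [464.9, 39.9] [ 0.6547 -0.2009  0.045 ]
slotted 0.47 [244.1, 141.7] [ 0.5426 -0.0073  0.045 ]
slotted_head_a 0.91 [232.4, 157.9] [ 0.5426 -0.0095  0.145 ]
slotted_head_a 0.77 [552.6, 152.1] [ 0.5703 -0.2351  0.145 ]
slotted_head_a 0.73 [148.0, 74.1] [0.5922 0.0492 0.145 ]
slotted_head_a 0.71 [324.5, 155.1] [ 0.5513 -0.0742  0.145 ]
slotted_head_a 0.7 [474.8, 153.6] [ 0.5634 -0.1801  0.145 ]
slotted_head_a 0.63 [427.9, 230.6] [ 0.5026 -0.1608  0.145 ]
slotted_head_a 0.58 [450.9, 282.4] [ 0.4608 -0.1898  0.145 ]
slotted_head_a 0.42 [312.4, 139.8] [ 0.561  -0.0643  0.145 ]
slotted_foot_a 0.97 [414.8, 244.4] [ 0.4515 -0.2006  0.045 ]
slotted_foot_a 0.94 [435.3, 30.5] [ 0.6594 -0.1722  0.045 ]
slotted_foot_a 0.93 [430.1, 139.5] [ 0.5638 -0.1903  0.045 ]
slotted_foot_a 0.9 [245.1, 139.1] [ 0.5453 -0.0081  0.045 ]
slotted_foot_a 0.75 [391.9, 200.2] [ 0.4984 -0.1653  0.045 ]
slotted_foot_a 0.65 [480.5, 139.3] [ 0.5693 -0.2402  0.045 ]
slotted_foot_a 0.59 [311.1, 135.6] [ 0.5553 -0.0726  0.045 ]
slotted_foot_a 0.57 [488.3, 52.0] [ 0.6472 -0.2251  0.045 ]
bay_right 0.56 [276.4, 75.5] [ 0.6067 -0.0331  0.045 ]
```

View pics/e.png

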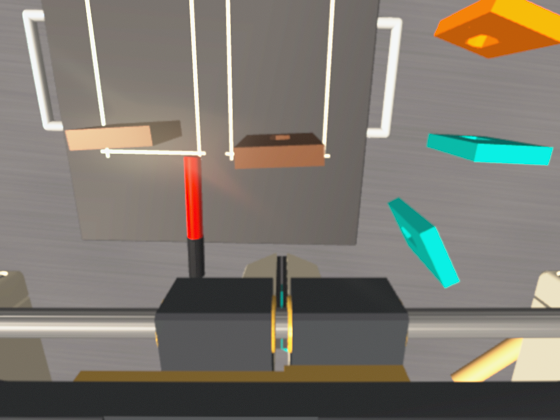

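carry_out(
  translation=[
    [0,0,0.033],
    [0,0,0.033],
    [0,0,0.032],
    [0,-0.012,0],
    [0,-0.01,0],
    [0,-0.003,0],
    [0,-0.003,0],
    [0,-0.003,0],
    [0,-0.003,0],
    [0,0,0],
  ],
  turn=[
    [0,0,-0.02],
    [0,0,0],
    [0,0,0],
    [0,0,0],
    [0,0,0],
    [0,0,0],
    [0,0,0],
    [0,0,0],
    [0,0,0],
    [0,0,0],
  ],
  gripper=[1,1,1,1,1,1,1,1,1,1],
)

```text
time: 4.85
tool_pos: [0.5326, -0.0446, 0.129]
tool_rot: [-3.141, -0.0, -1.451]
contact_force: [-1.2, 0.1, 0.8]
opening: 0.0006
```

carry_out(
  translation=[
    [0,-0.002,0],
    [0,-0.002,0],
    [0,-0.002,0],
    [0,-0.002,0],
    [0,0,0],
  ],
  turn=[
    [0,0,0],
    [0,0,0],
    [0,0,0],
    [0,0,0],
    [0,0,0],
  ],
  gripper=[1,1,1,1,1],
)

```text
time: 5.35
tool_pos: [0.5405, -0.0436, 0.1286]
tool_rot: [-3.141, -0.0, -1.451]
contact_force: [-0.6, 0.1, 0.4]
opening: 0.0002
```

Run:
```python
from h import *
s=read_camera('scene'); save('f',cv2.resize(s['img'][150:310,180:460],(800,457),interpolation=3))
```

```text
(no output)
```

View pics/f.png

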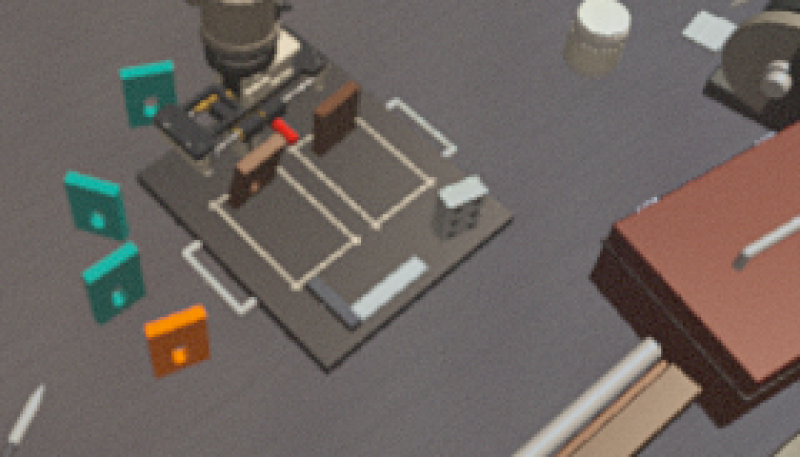

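The slotted blank is tilting forward (head now at about (235–285, 140–170) in the crop), with its foot still in place and the plain one standing. I'll keep pushing slowly.

carry_out(
  translation=[
    [0,-0.002,0],
    [0,-0.002,0],
    [0,-0.002,0],
    [0,-0.002,0],
    [0,-0.002,0],
    [0,0,0],
    [0,0,0],
    [0,0,0],
  ],
  turn=[
    [0,0,0],
    [0,0,0],
    [0,0,0],
    [0,0,0],
    [0,0,0],
    [0,0,0],
    [0,0,0],
    [0,0,0],
  ],
  gripper=[1,1,1,1,1,1,1,1],
)

```text
time: 6.2
tool_pos: [0.5501, -0.0424, 0.1287]
tool_rot: [3.141, -0.0, -1.451]
contact_force: [0.2, -0.3, -0.6]
opening: 0.0003
```

Run:
```python
from h import *
s=read_camera('scene'); w=read_camera('wrist')
a=cv2.resize(s['img'][170:290,200:360],(480,360),interpolation=3); b=w['img'][:280,:420]
b=cv2.resize(b,(320,213)); save('g',np.hstack([a,np.vstack([b,np.zeros((147,320,3),np.uint8)])]))
np.set_printoptions(precision=4,suppress=True)
for n,c in(('s',s),('w',w),('t',read_camera('top'))):
  for nm in('slotted_head_a','slotted_foot_a','bay_right'):
    for r in nets.tip_of(c,nm):
        p=plane(c,r['pixel'],.045 if 'bay' in nm else .0525)[0]
        if -.12<p[1]<.02 and .5<p[0]<.7: print(n,nm,r['score'],p)
```

```text
s slotted_head_a 0.77 [ 0.6544 -0.0648  0.0525]
s slotted_foot_a 0.79 [ 0.5605 -0.0006  0.0525]
s slotted_foot_a 0.6 [ 0.5701 -0.0796  0.0525]
s bay_right 0.81 [ 0.5986 -0.0323  0.045 ]
w slotted_head_a 0.72 [0.6544 0.0038 0.0525]
w slotted_foot_a 0.76 [ 0.5611 -0.0725  0.0525]
w slotted_foot_a 0.56 [ 0.5543 -0.0085  0.0525]
w bay_right 0.77 [ 0.6059 -0.0343  0.045 ]
w bay_right 0.73 [ 0.5515 -0.0069  0.045 ]
```

View pics/g.png

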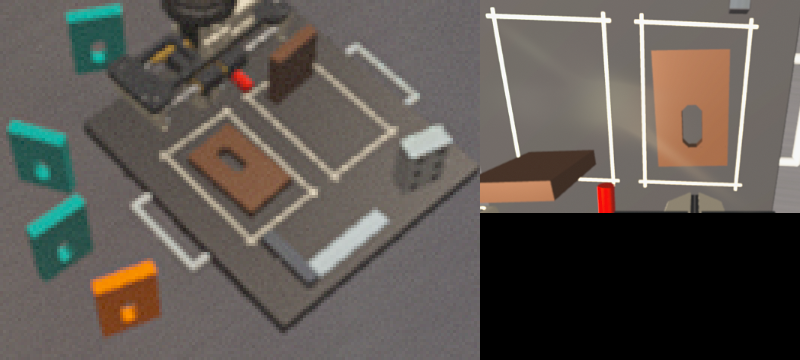

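The blank lies flat and inside the right bay with room on all sides, and plain is standing. Next I move over its solid part and press.

carry_out(
  translation=[
    [0,-0.028,0],
    [0,-0.028,0],
    [0,-0.028,0],
    [0,0,0],
    [0,0,0.02],
    [0,0,0.02],
    [0,0,0.016],
    [0,0,0.004],
    [0,0,0.003],
    [0,0,0],
  ],
  turn=[
    [0,0,0],
    [0,0,0],
    [0,0,0],
    [0,0,0],
    [0,0,0],
    [0,0,0],
    [0,0,0],
    [0,0,0],
    [0,0,0],
    [0,0,0],
  ],
  gripper=[1,1,1,1,1,1,1,1,1,1],
)

```text
time: 7.8
tool_pos: [0.6336, -0.0325, 0.0662]
tool_rot: [-3.141, -0.0, -1.451]
contact_force: [0.9, 0.3, 0.4]
opening: 0.0004
```

carry_out(
  translation=[
    [0,0,0.002],
    [0,0,0.001],
    [0,0,0.001],
    [0,0,0],
  ],
  turn=[
    [0,0,0],
    [0,0,0],
    [0,0,0],
    [0,0,0],
  ],
  gripper=[1,1,1,1],
)

```text
time: 8.2
tool_pos: [0.6336, -0.0324, 0.0618]
tool_rot: [-3.142, -0.0, -1.451]
contact_force: [0.0, 0.5, -0.2]
opening: 0.0002
```

carry_out(
  translation=[
    [0,0,0.001],
    [0,0,0.001],
    [0,0,0.001],
    [0,0,0],
    [0,0,0],
  ],
  turn=[
    [0,0,0],
    [0,0,0],
    [0,0,0],
    [0,0,0],
    [0,0,0],
  ],
  gripper=[1,1,1,1,1],
)

```text
time: 8.7
tool_pos: [0.6337, -0.0324, 0.0602]
tool_rot: [-3.141, -0.0, -1.451]
contact_force: [-3.2, 0.2, 10.3]
opening: 0.0001
```

carry_out(
  translation=[
    [0,0,0.0005],
    [0,0,0.0005],
    [0,0,0],
    [0,0,0],
    [0,0,0],
  ],
  turn=[
    [0,0,0],
    [0,0,0],
    [0,0,0],
    [0,0,0],
    [0,0,0],
  ],
  gripper=[1,1,1,1,1],
)

```text
time: 9.2
tool_pos: [0.6338, -0.0324, 0.0602]
tool_rot: [-3.14, -0.001, -1.451]
contact_force: [-5.6, 1.2, 15.3]
opening: 0.0002
```

Run:
```python
from h import *
s=read_camera('scene'); t=read_camera('top'); w=read_camera('wrist')
a=cv2.resize(s['img'][170:290,200:360],(480,360),interpolation=3); b=cv2.resize(w['img'],(320,240))
save('i',np.hstack([a,np.vstack([b,np.zeros((120,320,3),np.uint8)])]))
o=robot.observe(); print(o['time'],o['contact_force'],o['tool_pos'],o['qvel'])
```

```text
9.35 [-5.32351253  0.52917115 15.85239284] [ 0.63374931 -0.03240144  0.06022399] [-0.00098112  0.00173228  0.00071805  0.00251495  0.00224406 -0.00076049]
```

View pics/i.png

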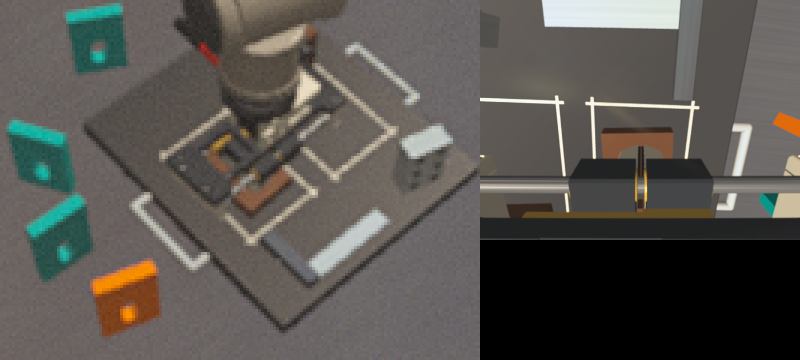

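The blank is flat under the fingers with its head clear of the far line. The plain blank's top shows upright in the wrist view at about (530,210), and the press is steady at about 16 N.

```bash
python3 -c "
from h import *
robot.hand_in(); print(robot.observe()['contact_force'])"
```

```text
the job is handed in; nothing more can be done
the job is handed in; nothing more can be done
```

I tipped the slotted blank over in the right-hand rectangle by pushing its upper near face slowly with closed fingertips. I then pressed on its solid head part and handed the job in that way; no verdict was reported.

- **Slotted blank:** after the fall the scene and wrist pictures showed it flat, with clear room inside all four chalk lines. In the last view the hand hid its foot end.
- **Press:** the downward force was steady at about 16 N, with about 5 N sideways along x. The fingertips were at z = 60.2 mm, about the top of the lying blank.
- **Other things:** the plain blank still stood, partly hidden in the last pictures. Nothing else seen had moved. I did not measure this; it is from the pictures only.
- **Measurements:** the networks found several look-alikes. The estimates of the blank's position from the different cameras agreed to a few millimetres.
- **Time:** about 9.4 s of the 32 s allowed were used at my last reading before the hand-in.

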